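# Zero the click drive, back off four clicks and lock it

### The arm

A 6-joint arm with a two-finger parallel gripper is mounted at the origin on a cart in front of the work surface, level with it; the furniture and walls round the work are solid. World frame = base frame: x ahead of the robot, y to its left, z up, the work surface at z = 0. Lengths are in m, angles in rad, forces in N, time in s.
With the tool pointing down it reaches from about 0.35 to 0.725 m from the base axis. Payload 4.3 kg.
Tool frame: the origin (TCP) lies at the centre of the arm's flange, where the gripper is bolted on; the fingertips stand ctrl.tip_reach ahead of it and the grasp point (between the pads) lies 155 mm ahead of it (ctrl.tip_reach is the distance from the TCP to the fingertips, in m); z points along the fingers, x is the direction in which the jaws open and shut, and the axes are right-handed (so a half turn about z gives the same grasp; the last joint's range is limited). The gripper opens to 85 mm and grips with 20 to 120 N. Pads are 22 mm wide; open, the fingers measure 114 mm over their backs; the gripper's body (76 mm by 85 mm) begins 54 mm behind the grasp point. The pads swing forward as they close: fully open they stand 13 mm farther back than shut.
Start: joints at [1.139, 0.377, 0.081, 1.274, 0, 1.46], TCP at [0.182, 0.546, 0.405] pointing down, gripper open.
Joint ranges: [-2.72, 2.72], [-0.84, 1.66], [-1.02, 1.22], [-1.77, 2.12], [-1.37, 1.28], [-3.14, 3.14]. Speed limits (rad/s): [2.57, 2.57, 3.14, 3.14, 3.14, 3.14].

### API

Orientations are given as a unit quaternion [x, y, z, w].
In Python, from rig import sensors, get_image, get_calibration, job, ctrl gives the robot as it stands.
- The arm moves only by the shell command python3 -m jog 'ROWS' [OPENING]. ROWS is JSON, one flat list of numbers, 4 for each row, row after row: the shift along the world's x, y, z in mm, then the turn about the world's z in rad. In form: [dx, dy, dz, twist, dx, dy, dz, twist, ...]. A call has 1 to 12 rows; each row shifts and turns the pose as measured when the row begins; what a row does not reach is not made up. A row lasts 1/8 s, in which the tool goes at most 62.5 mm and 10.7 degrees, less where a joint would pass 70% of its speed; a pose out of reach is approached as far as the arm can. A call is refused whole if a number of a shift passes 62.5 or a number of a turn 0.188, either way. A call with a gripper value outside its range is refused whole. OPENING is the opening, from -1 (shut) to 1 (fully open), so that 0 is half open, set as the call begins (- or left out, the last holds). The fingers move at their own pace and stop on an object; the grip force is fixed at half the most. Time passes only in rows, so rows that do not move let the fingers close. It gives the time, the measured TCP pose, the force and the opening at its end, in the units of the state.
- sensors.sense(): the state, without advancing time (a new reading comes with each control period).
- get_image(name): name is "scene" or "top"; returns (picture, depth): 420x560x3 uint8, red, green, blue; 420x560 float32, m along the optical axis (not along the pixel's ray), 0 where there is no reading.
- get_calibration(name): a dict with "intrinsics" (3x3 intrinsics, pixels), "k1" (the pictures are not rectified: a ray, as slopes to the right and down, at radius r is drawn at 1 + k1 r^2 times it, then the intrinsics apply), "rvec" (rotation vector, rad) and "tvec" (3), from world to camera coordinates, as OpenCV has them. Camera axes: x right, y down, z forward; pixel columns grow to the right and rows downward; lengths in m; the calibration is good to about 2 mm. A picture is of the moment at which its call begins. get_calibration takes no time and is no camera call.
- job.finish_job(): hands the job in, once; it reports no verdict.
The state is a dict: "t": time; "joint_positions": joint angles; "joint_vel": joint speeds; "joint_torque": joint torques, N m; "tool_pos": TCP position; "orientation": TCP orientation; "force": force on the tool from outside, world axes, zero at the start; "wrist_torque": the same for the moment, N m; "gripper_width": finger opening in m.
Only numpy, scipy, OpenCV 4.12 (cv2) and the standard library are available. Lean on these libraries where they do the work, as an engineer would, in place of code of your own. Each camera call takes 0.05 s, during which the arm holds its last target. There are 200 camera calls.

### The job

Set the click drive on the bench unit: turn its bar-grip knob clockwise (seen from above) until it comes up firmly against its stop, without forcing it, then turn it back exactly four clicks and let go of it. Then swing the lock lever fully over, from pointing towards the robot round to pointing sideways away from the knob, so that the unit is left locked; leave the other things on the table where they are.

Things in the scene. Friction and masses are not known exactly. Their poses are not given: they have to be found in the camera images.
- setter: bolted bench unit: 150 x 270 x 10 mm aluminium plate, long side along its y, x pointing roughly away from the robot. In a row along y: lock lever (pivot at y = -78 mm), round grey housing 66 mm across with the click knob on top (y = 0), specimen bed (y = 60 to 120 mm, up to 49 mm high). Origin: middle of the plate's underside, straight under the knob's axis; z up.
- click_knob: black knob: round skirt 58 mm across, 13 mm high, with an upright bar grip 46 mm long (its x), 13 mm thick (its y) and 34 mm high; a white line marks the bar's +x end. Origin on the upright turning axis at the skirt's underside, 57 mm above the table; the bar spans 70 to 104 mm above the table. It turns about z, does not rise, and weighs little.
- knob_grip (a point): middle of the bar grip, on the turning axis, 90 mm above the table; axes as the knob's. The knob rests in notches 18 degrees (0.314 rad) apart and snaps from one to the next at about 0.1 N m. Clockwise leads to a sprung stop at the last notch, 2 to 6 clicks from the start. The angle of the stop differs every time and nothing shows it: feel it.
- housing_top (a point): point on the turning axis at the top of the fixed housing, 56 mm above the table. Inside it is the stop: clockwise past the last notch the resistance jumps to 0.15 N m and climbs 1.5 N m per rad without snaps. At 0.2 N m (2 degrees past) the knob is firmly at the stop; over 0.8 N m (25 degrees past) it is forced. Let go, it springs back to the last notch: count from there.
- follower (a joint): travel (m) of the small follower hidden inside the round housing, which the knob drives: 0 with the knob in the last notch at the stop, 0.000005 more per click counter-clockwise, negative when pushed past that notch. Far too fine for a reading with any noise. The knob has at least 14 clicks of free travel counter-clockwise.
- lock_lever (a joint): angle (rad) of the lock lever, a flat steel arm on an upright axis at x = 0, y = -78 mm of the unit: 0 open, arm pointing to the unit's -x (to the robot); pi/2 fully over, arm pointing to the unit's -y. Closes counter-clockwise seen from above, stays where left (about 2 N at the post). Starts at 0 to 0.2; stops at both ends.
- lever_post (a point): middle of the lever's upright black round grip post, 14 mm across, 58 mm out from the lever's pivot, from 28 to 90 mm above the table (this point at 67 mm)
- tweezers: slim steel tweezers, 14 x 121 x 9 mm, lying along its y axis on the table on the robot's side of the unit; origin under the middle
- bottle: small brown glass vial with black cap, 27 mm across, 61 mm high, standing behind the unit; origin at the middle of its foot
- jar: squat brown jar with white lid, 45 mm across, 55 mm high, standing behind the unit; origin at the middle of its foot
- petri: flat covered culture dish, 64 mm across, 14 mm high, behind the unit; origin at the middle of its underside
- slide_stack: small stack of glass slides, 77 x 28 x 10 mm, lying beside the specimen-bed end of the unit; origin under the middle
- black_bottle: small square-shouldered black bottle, 20 x 30 x 54 mm, standing near the specimen-bed end of the unit; origin at the middle of its foot

How it is judged:
On the way, in this order (a step that is already met when the one before it is completed fails the run):
1. the knob is turned clockwise firmly against its stop, with the lock lever still open (value of joint follower below -6e-07 m and value of joint lock_lever below 0.8 rad), for 0.1 s.
2. the knob is four clicks back from the stop and let go, with the lock lever still open (value of joint follower between 1.85e-05 and 2.15e-05 m and contact force between the fingers and click_knob below 0.3 N and value of joint lock_lever below 0.8 rad), for 0.3 s.
At the end, for the whole second after the job is handed in: The knob rests untouched in the fourth notch back from the stop (follower at 0.020 mm, within 0.0015 mm, that is a third of a click) and the lock lever rests fully over (at least 1.4 rad of 1.57) (value of joint follower between 1.85e-05 and 2.15e-05 m and value of joint lock_lever above 1.4 rad and contact force between the fingers and click_knob below 0.3 N and velocity of joint lock_lever below 0.05 rad/s).
It fails at once if the stop is overforced (knob pushed more than about 25 degrees past its last notch, over 0.8 N m) (value of joint follower below -7e-06 m).
It fails at once if a bystander is moved more than 25 mm or knocked over (distance of any of tweezers, bottle, jar, petri, slide_stack, black_bottle from where it was at the start of the episode above 0.025 m or angle between any of bottle, jar, black_bottle's own z axis and vertical above 0.5 rad).
It also fails if it takes over 64 s, if anything falls off the work surface, if the arm or the gripper's body presses on something with over 40 N, if the wrist force passes 120 N, or if a joint passes its speed limit or range.

## Working session

There is one attempt and no reset: what is moved stays moved. The work goes in short steps, Python scripts to look and compute and a shell command to move; the robot and the scene stay as the last step left them, time stands still between calls to the robot, and variables do not carry over. Pictures are saved under pics/ and viewed, about 8 in all and at most 12, crops included, and the job is handed in when it is done.

```bash
mkdir -p pics; cat > h.py <<'E'
import numpy as np, cv2
from rig import sensors, get_image, get_calibration, job, ctrl
def ray(name,uv):
    c=get_calibration(name);K=np.array(c["intrinsics"]);k=c["k1"]
    R=cv2.Rodrigues(np.array(c["rvec"],float))[0];t=np.array(c["tvec"],float).ravel()
    d=np.array([k,0,0,0,0],float)
    p=cv2.undistortPoints(np.array(uv,float).reshape(-1,1,2),K,d)[:,0]
    D=np.c_[p,np.ones(len(p))]@R
    return -R.T@t,D
def onplane(name,uv,z):
    o,D=ray(name,uv);return o+D*((z-o[2])/D[:,2])[:,None]
def proj(name,P):
    c=get_calibration(name)
    return cv2.projectPoints(np.array(P,float).reshape(-1,1,3),np.array(c["rvec"],float),np.array(c["tvec"],float),np.array(c["intrinsics"]),np.array([c["k1"],0,0,0,0],float))[0][:,0]
E
python3 - <<'E'
from h import *
for n in("scene","top"):
    im,d=get_image(n);cv2.imwrite(f"pics/{n}0.png",im[:,:,::-1]);np.savez(f"{n}0.npz",im=im,d=d)
    print(n,ray(n,[[280,210]]))
print(sensors.sense(),ctrl.tip_reach)
E
```

```text
scene (array([ 0.0445301 , -0.24752382,  0.65818064]), array([[ 0.64397259,  0.35694712, -0.67677695]]))
top (array([0.43589213, 0.04795454, 0.96260688]), array([[ 0.17819347,  0.02003959, -0.98383861]]))
{'t': 0.1, 'joint_positions': array([ 1.13870628e+00,  3.78005796e-01,  7.97662884e-02,  1.27438591e+00,
       -1.72388126e-05,  1.46048072e+00]), 'joint_vel': array([ 0.00023611,  0.00077684,  0.00199614, -0.00054076,  0.00042652,
       -0.00216839]), 'joint_torque': array([ 9.99677832e-04, -4.64693141e+01,  2.70583159e+01,  1.20610496e-02,
       -1.18131888e-04, -1.53916977e-05]), 'tool_pos': array([0.18173734, 0.54524469, 0.40384762]), 'orientation': array([ 8.11248826e-01,  5.84700355e-01, -7.92045763e-04,  4.57310085e-04]), 'force': array([-0.40286909,  0.16720897, -1.36962809]), 'wrist_torque': array([ 0.01495424, -0.04791007,  0.00916006]), 'gripper_width': 0.08545429255930777} 0.1734
```

View pics/top0.png

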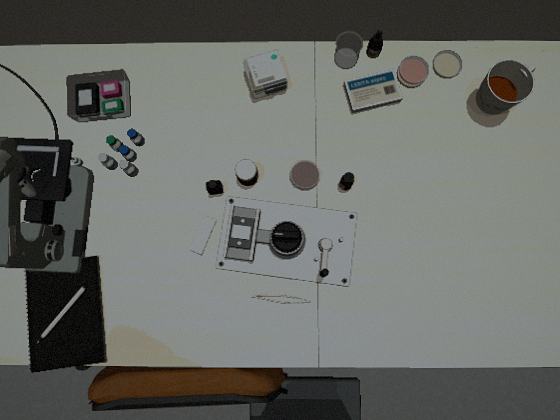

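View pics/scene0.png

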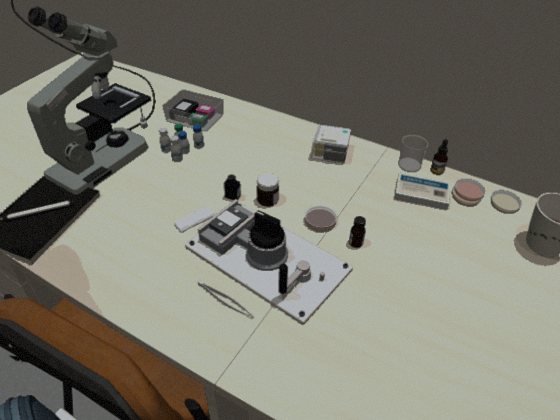

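The views show the unit with its knob at about (287,238) in top. The lever pivot is at (325,244) and the post at (324,272). Next I'll take an enlarged crop and the plate geometry.

```bash
python3 - <<'E'
from h import *
im=np.load("top0.npz")["im"]
c=im[190:310,180:370];c=np.clip(c.astype(float)*1.8+10,0,255).astype(np.uint8)
cv2.imwrite("pics/c1.png",cv2.resize(c,None,fx=4.2,fy=4.2,interpolation=cv2.INTER_CUBIC)[:,:,::-1])
im=np.load("scene0.npz")["im"][195:325,170:360]
c=np.clip(im.astype(float)*1.8+10,0,255).astype(np.uint8)
cv2.imwrite("pics/c2.png",cv2.resize(c,None,fx=4.2,fy=4.2,interpolation=cv2.INTER_CUBIC)[:,:,::-1])
E
```

```text
(no output)
```

View pics/c1.png

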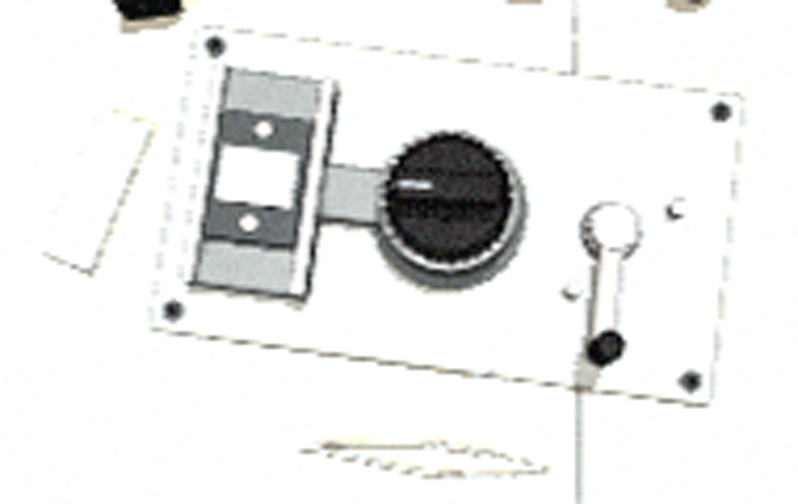

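View pics/c2.png

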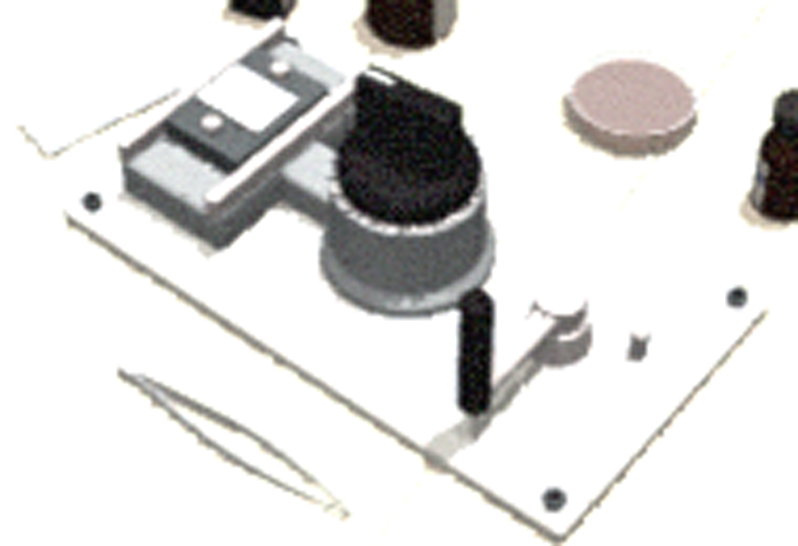

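The top crop shows the white line at (388–432,185), the skirt centre near (447,200), the post top at (606,347), the pivot at (610,228) and four plate screws. In the scene crop the post top is at (478,297).

```bash
python3 - <<'E'
from h import *
def up(p): return (np.array(p,float)+.5)/4.2-.5+[180,190]
def us(p): return (np.array(p,float)+.5)/4.2-.5+[170,195]
S=onplane("top",up([[214,46],[721,111],[690,381],[173,310]]),.01);print("screws",S.round(4))
c=S.mean(0);y=(S[0]-S[1])+(S[3]-S[2]);yaw=np.arctan2(-y[0],y[1]);print("unit c",c.round(4),"yaw of unit",yaw)
S2=onplane("scene",us([[92,201],[737,297],[554,499]]),.01);print("scene screws L-back? ",S2.round(4))
R=lambda v:c+np.array([v[0]*np.cos(yaw)-v[1]*np.sin(yaw),v[0]*np.sin(yaw)+v[1]*np.cos(yaw),0])
print("pivot pred",R((0,-.078)),"meas",onplane("top",up([[610,228]]),.035))
print("post0 pred",R((-.058,-.078)),"top",onplane("top",up([[606,347]]),.09),"scene",onplane("scene",us([[478,297]]),.09))
print("skirt",onplane("top",up([[447,200]]),.07))
L=onplane("top",up([[388,185],[432,185]]),.104);print("line",L, "scene",onplane("scene",us([[362,72],[392,80]]),.104))
d=np.load("top0.npz");im=d["im"];D=d["d"]
# depth-based bar: points with z .098-.11
v,u=np.mgrid[225:255,265:310];o,r=ray("top",np.c_[u.ravel(),v.ravel()]);
cc=get_calibration("top");Rm=cv2.Rodrigues(np.array(cc["rvec"],float))[0]
P=o+r*D[225:255,265:310].ravel()[:,None]
m=(P[:,2]>.094)&(P[:,2]<.115);Q=P[m];print(m.sum(),Q.mean(0),cv2.minAreaRect((Q[:,:2]*1000).astype(np.float32)))
w,V=np.linalg.eigh(np.cov(Q[:,:2].T));print(w**.5,V[:,1])
s=sensors.sense();from scipy.spatial.transform import Rotation as T
M=T.from_quat(s['orientation']).as_matrix();print(M.round(3))
E
```

```text
screws [[ 0.6284  0.1692  0.01  ]
 [ 0.5956 -0.0779  0.01  ]
 [ 0.4662 -0.0599  0.01  ]
 [ 0.4995  0.1862  0.01  ]]
unit c [0.5474 0.0544 0.01  ] yaw of unit -0.13320868219741724
scene screws L-back?  [[ 0.5007  0.1885  0.01  ]
 [ 0.5967 -0.0755  0.01  ]
 [ 0.4674 -0.0582  0.01  ]]
pivot pred [ 0.53705551 -0.02290534  0.01      ] meas [[ 0.53609685 -0.02133646  0.035     ]]
post0 pred [ 0.47956934 -0.01520206  0.01      ] top [[ 0.47824599 -0.01468665  0.09      ]] scene [[ 0.47944392 -0.01529727  0.09      ]]
skirt [[0.54504472 0.05457419 0.07      ]]
line [[0.547469   0.07999385 0.104     ]
 [0.54745248 0.06084273 0.104     ]] scene [[0.54698408 0.07707212 0.104     ]
 [0.54924002 0.06444886 0.104     ]]
188 [0.54635802 0.05417473 0.10366528] ((546.6349487304688, 55.29989242553711), (45.86210250854492, 12.688140869140625), 88.55984497070312)
[0.0039032  0.01322481] [0.03080903 0.99952529]
[[ 0.316  0.949 -0.001]
 [ 0.949 -0.316 -0.002]
 [-0.002 -0.    -1.   ]]
```

```bash
python3 -m jog '[30,-41,0,0.155,30,-41,0,0.155,30,-41,0,0.155,30,-41,0,0.155,30,-41,0,0.155,30,-41,0,0.155,30,-41,0,0.155,30,-41,0,0.155,30,-41,0,0.155,30,-41,0,0.155,30,-41,0,0.155,30,-41,0,0.155]' 0.2
cat > st.py <<'E'
from h import *
s=sensors.sense();from scipy.spatial.transform import Rotation as T
M=T.from_quat(s['orientation']).as_matrix();print("t",round(s['t'],2),"pos",s['tool_pos'].round(4),"ang",np.arctan2(M[1,0],M[0,0]).round(4),"tilt",M[:2,2].round(3),"q",s['joint_positions'].round(3),"F",s['force'].round(2),"Tq",s['wrist_torque'].round(3),"w",round(s['gripper_width'],4))
E
python3 st.py
```

```text
t: 1.6
tool_pos: [0.547, 0.0382, 0.3986]
orientation: [-0.019, 1.0, -0.002, 0.0]
force: [0.4, 0.2, 0.9]
gripper_width: 0.0515
t 1.6 pos [0.547  0.0382 0.3986] ang -3.1045 tilt [ 0.001 -0.004] q [-0.045  0.324 -0.012  1.234 -0.004 -1.653] F [0.44 0.24 0.93] Tq [-0.022 -0.011 -0.01 ] w 0.0515
```

```bash
python3 -m jog '[0,8,-25,-0.03,0,8,-25,-0.03,0,0,-25,0,0,0,-25,0,0,0,0,0]' && python3 st.py; python3 - <<'E'
from h import *
im,d=get_image("scene")
c=im[100:325,150:410];c=np.clip(c.astype(float)*1.8+10,0,255).astype(np.uint8)
cv2.imwrite("pics/c3.png",cv2.resize(c,None,fx=2.6,fy=2.6,interpolation=cv2.INTER_CUBIC)[:,:,::-1])
E
```

```text
t: 2.22
tool_pos: [0.5484, 0.0501, 0.2934]
orientation: [0.016, 1.0, -0.002, -0.001]
force: [-0.3, 0.6, 0.1]
gripper_width: 0.0514
t 2.23 pos [0.5484 0.0501 0.2934] ang 3.1102 tilt [-0.002 -0.005] q [-0.023  0.387 -0.2    0.986 -0.005 -1.562] F [-0.29  0.63  0.12] Tq [0.032 0.044 0.036] w 0.0514
```

View pics/c3.png

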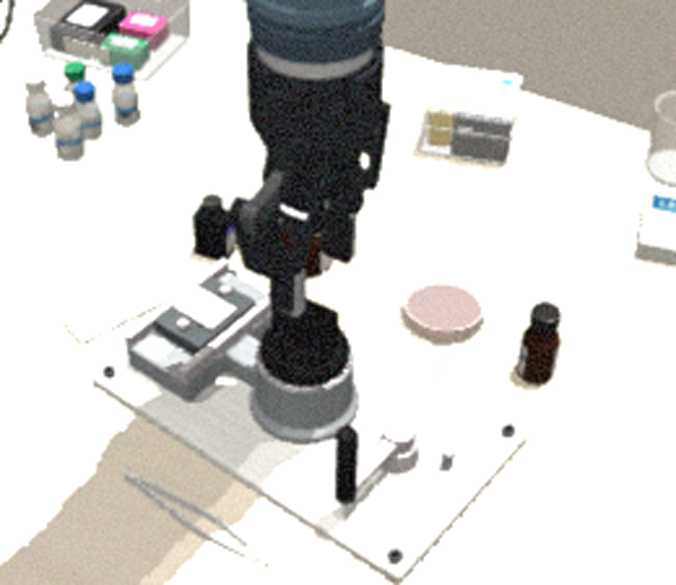

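The gripper sits above the knob at (305,340) with the near finger in front of the bar, lined up. I'll lower it and close.

```bash
python3 -m jog '[-1,4,-15,0,0,0,-15,0,0,0,-13,0,0,0,0,0]' && python3 st.py && python3 -m jog '[0,0,0,0,0,0,0,0,0,0,0,0,0,0,0,0,0,0,0,0,0,0,0,0]' -1 && python3 st.py
```

```text
t: 2.78
tool_pos: [0.5489, 0.0545, 0.251]
orientation: [0.016, 1.0, -0.002, 0.002]
force: [0.6, 0.3, -0.1]
gripper_width: 0.0511
t 2.77 pos [0.5489 0.0545 0.251 ] ang 3.1105 tilt [ 0.004 -0.005] q [-0.015  0.423 -0.265  0.879 -0.005 -1.555] F [ 0.55  0.3  -0.08] Tq [-0.032  0.004 -0.026] w 0.0511
t: 3.52
tool_pos: [0.5468, 0.0545, 0.2515]
orientation: [0.015, 1.0, -0.002, -0.001]
force: [-2.0, -0.6, 0.3]
gripper_width: 0.012
t 3.52 pos [0.5468 0.0545 0.2515] ang 3.1109 tilt [-0.001 -0.005] q [-0.015  0.421 -0.266  0.885 -0.005 -1.555] F [-1.97 -0.64  0.28] Tq [-0.027  0.177  0.076] w 0.012
```

```bash
cat >> st.py <<'E'
a=[]
for i in range(4):
    get_image("top");a.append(sensors.sense()['wrist_torque'][2])
print("meanTz",np.mean(a).round(3),np.std(a).round(3))
E
python3 st.py|tail -1; python3 -m jog '[0,0,0,-0.157,0,0,0,-0.157,0,0,0,-0.157,0,0,0,-0.157]' >/dev/null&& python3 st.py; python3 -m jog '[0,0,0,-0.05,0,0,0,-0.05]'>/dev/null && python3 st.py
```

```text
meanTz 0.044 0.05
t 4.22 pos [0.5466 0.0544 0.2515] ang 2.463 tilt [-0.005 -0.004] q [-0.015  0.422 -0.264  0.889 -0.004 -0.908] F [-0.89 -0.02 -0.33] Tq [-0.07   0.284  0.2  ] w 0.0122
meanTz -0.003 0.013
t 4.67 pos [0.5466 0.0544 0.2515] ang 2.373 tilt [-0.005 -0.003] q [-0.015  0.423 -0.264  0.889 -0.003 -0.818] F [-1.55  0.63  0.24] Tq [-0.058  0.312  0.144] w 0.0121
meanTz -0.035 0.027
```

```bash
cat > st.py <<'E'
from h import *
from scipy.spatial.transform import Rotation as T
def rd():
    s=sensors.sense();M=T.from_quat(s['orientation']).as_matrix();return s,np.arctan2(M[1,0],M[0,0])
s,a=rd();L=[]
print("t",round(s['t'],2),"pos",s['tool_pos'].round(4),"F",s['force'].round(1),"q6",s['joint_positions'][5].round(3),"w",round(s['gripper_width'],4))
for i in range(4):
    L.append((a,s['wrist_torque'][2],s['joint_torque'][5]));get_image("top");s,a=rd()
L=np.array(L)
print("ang",L[:,0].round(3),"rel clicks from start",((L[-1,0]-3.111)/np.radians(18)).round(2),"Tz",L[:,1].round(3),"jt6",L[:,2].round(3))
E
python3 st.py; for i in 1 2; do :; done; python3 -m jog '[0,0,0,-0.05]'>/dev/null && python3 st.py;
```

```text
t 4.88 pos [0.5466 0.0544 0.2515] F [-2.9 -0.1 -1. ] q6 -0.819 w 0.0118
ang [2.374 2.374 2.373 2.373] rel clicks from start -2.35 Tz [-0.061  0.014 -0.1   -0.019] jt6 [-0.023 -0.027 -0.027 -0.025]
t 5.2 pos [0.5466 0.0544 0.2515] F [-1.6  0.2 -0.7] q6 -0.767 w 0.012
ang [2.322 2.321 2.323 2.324] rel clicks from start -2.51 Tz [-0.004  0.002 -0.106 -0.134] jt6 [-0.342  0.017  0.063 -0.052]
```

```bash
 python3 -m jog '[0,0,0,-0.06]'>/dev/null && python3 st.py;
```

```text
t 5.53 pos [0.5466 0.0544 0.2515] F [-1.4 -0.5 -0.6] q6 -0.708 w 0.012
ang [2.263 2.262 2.264 2.265] rel clicks from start -2.69 Tz [-0.003 -0.118 -0.146 -0.129] jt6 [-0.452  0.01   0.066 -0.075]
```

```bash
 python3 -m jog '[0,0,0,-0.1]'>/dev/null && python3 st.py; python3 -m jog '[0,0,0,-0.1,0,0,0,0]'>/dev/null && python3 st.py
```

```text
t 5.85 pos [0.5465 0.0544 0.2515] F [-2.8  0.3 -1.1] q6 -0.609 w 0.0121
ang [2.164 2.161 2.166 2.167] rel clicks from start -3.0 Tz [0.177 0.126 0.044 0.05 ] jt6 [-0.656  0.284  0.371  0.127]
t 6.3 pos [0.5465 0.0544 0.2515] F [-0.8  0.6  0. ] q6 -0.514 w 0.0121
ang [2.069 2.069 2.069 2.068] rel clicks from start -3.32 Tz [-0.017 -0.022 -0.068  0.006] jt6 [ 0.144  0.009 -0.003 -0.009]
```

```bash
 python3 -m jog '[0,0,0,-0.105,0,0,0,-0.105,0,0,0,-0.105,0,0,0,0]'>/dev/null && python3 st.py
```

```text
t 7.0 pos [0.5464 0.0544 0.2516] F [-1.5  0.9  0.1] q6 -0.194 w 0.0121
ang [1.749 1.749 1.749 1.749] rel clicks from start -4.34 Tz [-0.047  0.001  0.062 -0.002] jt6 [ 0.166  0.026  0.001 -0.001]
```

```bash
 python3 -m jog '[0,0,0,-0.105,0,0,0,-0.105,0,0,0,-0.1,0,0,0,0]'>/dev/null && python3 st.py
```

```text
t 7.7 pos [0.5463 0.0545 0.2515] F [-1.2  0.  -0.7] q6 0.119 w 0.0118
ang [1.436 1.436 1.435 1.435] rel clicks from start -5.33 Tz [0.237 0.188 0.293 0.239] jt6 [0.415 0.276 0.262 0.26 ]
```

Steady 0.25 N m here against about 0 at the earlier notches. One small push further will confirm the climb.

```bash
 python3 -m jog '[0,0,0,-0.06,0,0,0,0]'>/dev/null && python3 st.py
```

```text
t 8.15 pos [0.5463 0.0545 0.2515] F [-1.4 -0.2  0.3] q6 0.178 w 0.012
ang [1.376 1.376 1.376 1.376] rel clicks from start -5.52 Tz [0.283 0.319 0.338 0.314] jt6 [0.422 0.34  0.34  0.342]
```

Confirmed: torque climbs at about 1.4 N m/rad, so the stop is 5 clicks from the start. Four back is one click from the start, angle 2.797.

```bash
 python3 -m jog '[0,0,0,0.14,0,0,0,0.14,0,0,0,0.14,0,0,0,0.14,0,0,0,0.14,0,0,0,0.14,0,0,0,0.14,0,0,0,0.14,0,0,0,0.14,0,0,0,0.14,0,0,0,0]'>/dev/null && python3 st.py
```

```text
t 9.72 pos [0.5468 0.054  0.2515] F [-2.5 -0.5 -0.9] q6 -1.261 w 0.0121
ang [2.815 2.815 2.815 2.815] rel clicks from start -0.94 Tz [ 0.049  0.021 -0.008  0.007] jt6 [-0.229 -0.051 -0.006  0.003]
```

```bash
 python3 -m jog '[0,0,0,-0.015,0,0,0,0]'>/dev/null && python3 st.py; python3 -m jog '[0,0,0,0,0,0,0,0,0,0,0,0,0,0,0,0]' 0.2 && python3 -m jog '[0,0,15,0,0,0,30,0,0,0,40,0,0,0,40,0,0,0,0,0]' && python3 st.py; python3 - <<'E'
from h import *
im,d=get_image("top")
np.savez("top1.npz",im=im,d=d)
c=im[190:310,180:370];c=np.clip(c.astype(float)*1.8+10,0,255).astype(np.uint8)
cv2.imwrite("pics/c4.png",cv2.resize(c,None,fx=4.2,fy=4.2,interpolation=cv2.INTER_CUBIC)[:,:,::-1])
E
```

```text
t 10.18 pos [0.5469 0.054  0.2515] F [-3.   1.1 -0.3] q6 -1.244 w 0.0119
ang [2.798 2.799 2.799 2.799] rel clicks from start -0.99 Tz [0.096 0.082 0.092 0.022] jt6 [0.102 0.086 0.078 0.073]
t: 10.88
tool_pos: [0.5487, 0.0539, 0.2526]
orientation: [0.171, 0.985, -0.001, 0.001]
force: [-0.0, 0.2, 0.9]
gripper_width: 0.0511
t: 11.5
tool_pos: [0.5481, 0.0539, 0.3855]
orientation: [0.171, 0.985, -0.001, 0.002]
force: [0.6, -1.0, -0.8]
gripper_width: 0.0513
t 11.5 pos [0.5481 0.0539 0.3855] F [ 0.6 -1.  -0.8] q6 -1.244 w 0.0513
ang [2.798 2.798 2.798 2.798] rel clicks from start -1.0 Tz [-0.007 -0.006  0.032  0.013] jt6 [-0.  0.  0.  0.]
```

```bash
python3 -m jog '[-8.6,-8.6,0,-0.17,-8.6,-8.6,0,-0.17,-8.6,-8.6,0,-0.17,-8.6,-8.6,0,-0.17,-8.6,-8.6,0,-0.17,-8.6,-8.6,0,-0.17,-8.6,-8.6,0,-0.17,-8.6,-8.6,0,-0.17,0,0,0,0]' && python3 st.py;  python3 - <<'E'
from h import *
im,d=get_image("scene")
c=im[150:325,170:370];c=np.clip(c.astype(float)*1.8+10,0,255).astype(np.uint8)
cv2.imwrite("pics/c5.png",cv2.resize(c,None,fx=3.4,fy=3.4,interpolation=cv2.INTER_CUBIC)[:,:,::-1])
E
```

```text
t: 12.88
tool_pos: [0.4706, -0.0162, 0.3669]
orientation: [0.766, 0.642, -0.002, -0.015]
force: [0.5, 0.3, 0.2]
gripper_width: 0.051
t 12.88 pos [ 0.4706 -0.0162  0.3669] F [0.5 0.3 0.2] q6 0.002 w 0.051
ang [1.395 1.396 1.396 1.396] rel clicks from start -5.46 Tz [0.007 0.035 0.011 0.025] jt6 [ 0.267  0.08   0.024 -0.004]
```

View pics/c5.png

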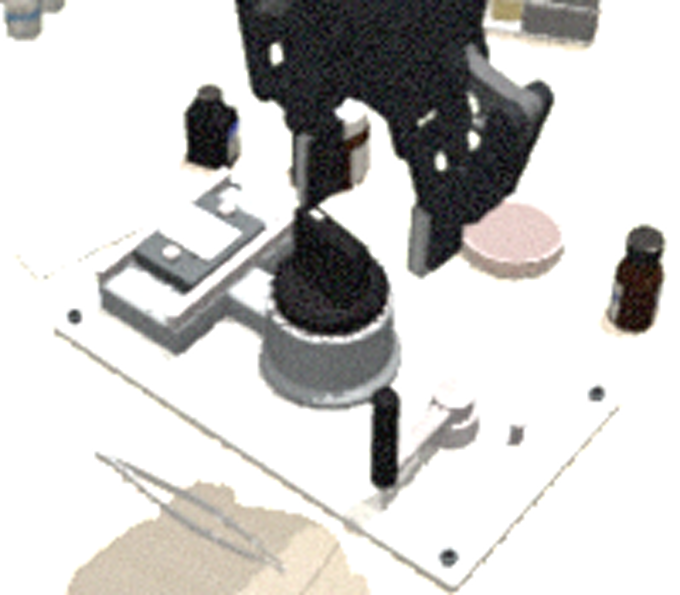

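The knob bar now points to its new heading, with the white end at (312,212). The lever post stands clear at (385,440) and is still open. I'll check the bar angle and the actual grasp point, including tool tilt.

```bash
cat > gp.py <<'E'
from h import *
from scipy.spatial.transform import Rotation as T
s=sensors.sense();M=T.from_quat(s['orientation']).as_matrix()
print("t",round(s['t'],2),"grasp pt",(s['tool_pos']+M[:,2]*.155).round(4),"ang",np.arctan2(M[1,0],M[0,0]).round(3),"tilt",M[:2,2].round(3),"F",s['force'].round(1),"w",round(s['gripper_width'],4))
E
python3 gp.py; python3 - <<'E'
from h import *
L=onplane("scene",(np.array([[306,207],[336,240]])+.5)/3.4-.5+[170,150],.104);print(L, np.arctan2(L[0,1]-.0545,L[0,0]-.547))
E
```

```text
t 13.12 grasp pt [ 0.4686 -0.0125  0.2128] ang 1.396 tilt [-0.02  0.02] F [ 0.3 -0.2  0.8] w 0.0514
[[0.55290953 0.07320849 0.104     ]
 [0.54051586 0.04845449 0.104     ]] 1.2648402988455993
```

```bash
python3 -m jog '[3,1,-15,0.02,3,0,-35,0.02,0,0,-30,0,0,0,0,0]' && python3 gp.py
```

```text
t: 13.62
tool_pos: [0.4787, -0.0137, 0.2836]
orientation: [0.75, 0.661, -0.001, -0.014]
force: [-0.9, 0.0, 0.7]
gripper_width: 0.0511
t 13.62 grasp pt [ 0.4756 -0.0106  0.1286] ang 1.444 tilt [-0.02   0.019] F [-0.9  0.   0.7] w 0.0511
```

Bar heading measured at 1.265 against 1.227 expected, so it is in the right notch. I'll descend onto the post.

```bash
python3 -m jog '[3.5,-4.5,-5,0,0,0,-28,0,0,0,-28,0,0,0,0,0]' && python3 gp.py && python3 -m jog '[0,0,0,0,0,0,0,0,0,0,0,0,0,0,0,0]' -0.45 && python3 gp.py;  python3 - <<'E'
from h import *
im,d=get_image("scene")
c=im[150:325,170:370];c=np.clip(c.astype(float)*1.8+10,0,255).astype(np.uint8)
cv2.imwrite("pics/c6.png",cv2.resize(c,None,fx=3.4,fy=3.4,interpolation=cv2.INTER_CUBIC)[:,:,::-1])
E
```

```text
t: 14.12
tool_pos: [0.4858, -0.0193, 0.2245]
orientation: [0.75, 0.661, 0.001, -0.011]
force: [0.2, -0.3, -0.4]
gripper_width: 0.0511
t 14.12 grasp pt [ 0.484  -0.0165  0.0696] ang 1.446 tilt [-0.012  0.018] F [ 0.2 -0.3 -0.4] w 0.0511
t: 14.62
tool_pos: [0.4884, -0.0198, 0.2287]
orientation: [0.75, 0.662, 0.004, -0.008]
force: [0.5, -0.8, -0.4]
gripper_width: 0.0231
t 14.62 grasp pt [ 0.4876 -0.0172  0.0738] ang 1.446 tilt [-0.005  0.016] F [ 0.5 -0.8 -0.4] w 0.0231
```

View pics/c6.png

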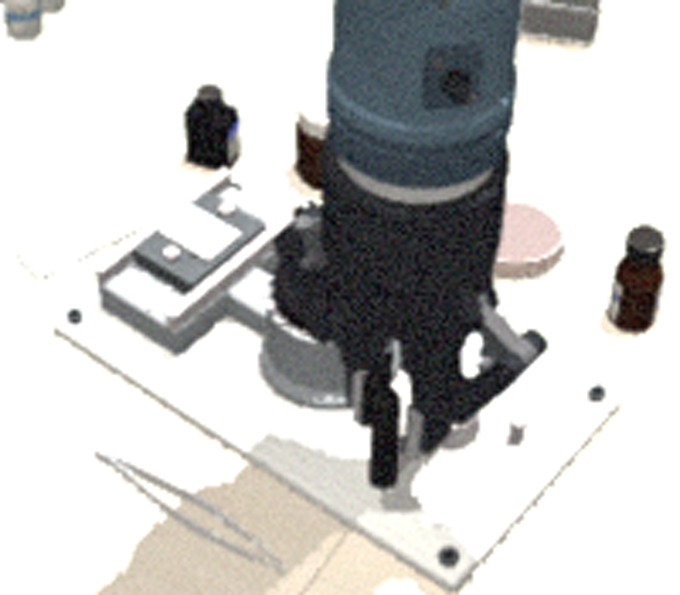

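The post is between the pads (at (383,430)), but the tool has drifted about 8 mm inwards. I'll correct that before swinging.

```bash
python3 -m jog '[-9,2,-8,0,0,0,0,0]' && python3 gp.py; python3 -c "
from h import *
print(sensors.sense()['joint_positions'].round(3))"
```

```text
t: 14.92
tool_pos: [0.4784, -0.0176, 0.2201]
orientation: [0.75, 0.662, 0.003, -0.008]
force: [0.1, -0.0, 0.4]
gripper_width: 0.0236
t 14.93 grasp pt [ 0.4775 -0.015   0.0651] ang 1.446 tilt [-0.006  0.017] F [ 0.1 -0.   0.4] w 0.0236
[-0.174  0.336 -0.495  0.748  0.015 -0.049]
```

```bash
python3 -m jog '[-0.5,-9,0,0.157,1,-9,0,0.157,2,-9,0,0.157,4,-8,0,0.157,5,-7.5,0,0.157]' && python3 gp.py; python3 -c "
import numpy as np
print([ (a,(np.array([537,-22.5])+58*np.array([np.cos(3.008+a),np.sin(3.008+a)])).round(1)) for a in (.785,1.1,1.57,1.65)])"
```

```text
t: 15.55
tool_pos: [0.4889, -0.0585, 0.2194]
orientation: [0.427, 0.904, 0.003, -0.012]
force: [-0.3, 1.7, 0.7]
gripper_width: 0.0235
t 15.55 grasp pt [ 0.486  -0.0561  0.0645] ang 2.259 tilt [-0.019  0.015] F [-0.3  1.7  0.7] w 0.0235
[(0.785, array([490.9, -57.7])), (1.1, array([504. , -70.2])), (1.57, array([529.2, -80. ])), (1.65, array([533.8, -80.4]))]
```

```bash
python3 -m jog '[8,-7.5,0,0.157,8.5,-6,0,0.157,8,-4.5,0,0.157,8.5,-3.5,0,0.157,9,-2,0,0.157,0,0,0,0]' && python3 gp.py
```

```text
t: 16.3
tool_pos: [0.5272, -0.0808, 0.2168]
orientation: [0.036, 0.999, -0.001, -0.019]
force: [-0.4, 0.3, 0.3]
gripper_width: 0.0235
t 16.3 grasp pt [ 0.5214 -0.0809  0.0619] ang 3.07 tilt [-0.038 -0.001] F [-0.4  0.3  0.3] w 0.0235
```

```bash
python3 -m jog '[6,0,1,0,6,0,1,0,0,0,0,0]' && python3 gp.py; python3 -m jog '[4,0,0,0]' && python3 gp.py
```

```text
t: 16.68
tool_pos: [0.538, -0.0808, 0.2179]
orientation: [0.038, 0.999, -0.001, -0.021]
force: [0.2, 0.3, 0.1]
gripper_width: 0.0233
t 16.68 grasp pt [ 0.5315 -0.0809  0.063 ] ang 3.065 tilt [-0.042 -0.001] F [0.2 0.3 0.1] w 0.0233
t: 16.8
tool_pos: [0.5402, -0.0807, 0.2175]
orientation: [0.038, 0.999, -0.002, -0.024]
force: [-12.1, -2.5, 7.6]
gripper_width: 0.0234
t 16.8 grasp pt [ 0.5329 -0.081   0.0627] ang 3.065 tilt [-0.047 -0.002] F [-12.1  -2.5   7.6] w 0.0234
```

```bash
python3 -m jog '[3,0,0,0]' && python3 gp.py; python3 -m jog '[3,0,0,0]' && python3 gp.py
```

```text
t: 16.92
tool_pos: [0.541, -0.0806, 0.2172]
orientation: [0.039, 0.999, -0.002, -0.027]
force: [-10.0, -1.0, 6.9]
gripper_width: 0.0235
t 16.93 grasp pt [ 0.5327 -0.081   0.0624] ang 3.064 tilt [-0.054 -0.003] F [-10.   -1.    6.9] w 0.0235
t: 17.05
tool_pos: [0.5419, -0.0805, 0.2171]
orientation: [0.039, 0.999, -0.003, -0.03]
force: [-8.7, -1.3, 6.8]
gripper_width: 0.0238
t 17.05 grasp pt [ 0.5326 -0.081   0.0624] ang 3.063 tilt [-0.06  -0.003] F [-8.7 -1.3  6.8] w 0.0238
```

Force jumped to 12 N with the tool standing still: the lever is at its end stop. I'll open, back up and look.

```bash
python3 -m jog '[-2,0,0,0,0,0,0,0,0,0,0,0]' 0.1 && python3 gp.py; python3 -m jog '[0,0,20,0,0,0,40,0,0,0,50,0,0,-30,50,0,0,-50,0,0,0,-50,0,0,0,-50,0,0,0,-50,0,0,0,-50,0,0,0,0,0,0]' && python3 gp.py;  python3 - <<'E'
from h import *
im,d=get_image("top")
c=im[160:310,170:390];c=np.clip(c.astype(float)*1.8+10,0,255).astype(np.uint8)
cv2.imwrite("pics/c7.png",cv2.resize(c,None,fx=3.6,fy=3.6,interpolation=cv2.INTER_CUBIC)[:,:,::-1])
E
```

```text
t: 17.42
tool_pos: [0.5414, -0.0804, 0.218]
orientation: [0.039, 0.999, -0.002, -0.027]
force: [0.2, -0.1, 1.0]
gripper_width: 0.0472
t 17.43 grasp pt [ 0.5329 -0.0808  0.0632] ang 3.063 tilt [-0.055 -0.003] F [ 0.2 -0.1  1. ] w 0.0472
t: 18.68
tool_pos: [0.5427, -0.3685, 0.3853]
orientation: [0.037, 0.999, -0.004, -0.021]
force: [0.6, 0.6, -0.3]
gripper_width: 0.0469
t 18.68 grasp pt [ 0.5361 -0.3695  0.2304] ang 3.067 tilt [-0.042 -0.006] F [ 0.6  0.6 -0.3] w 0.0469
```

View pics/c7.png

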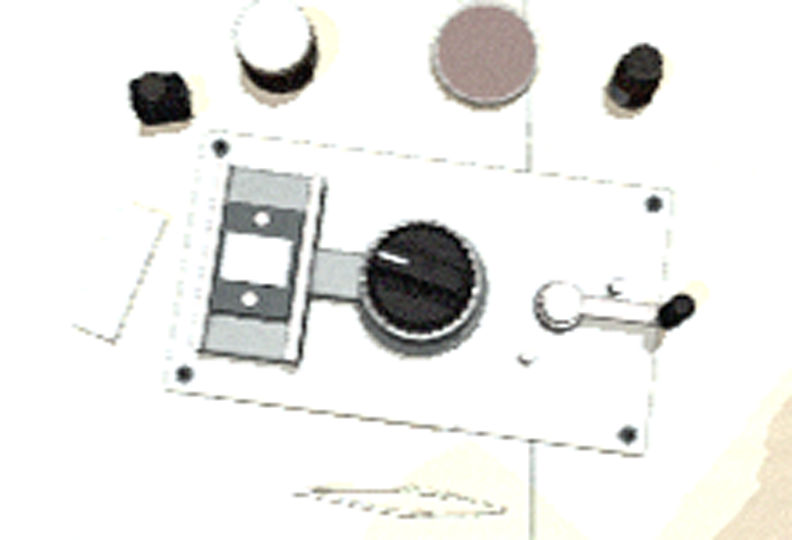

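The lever points sideways away from the knob and lies against its stop pin at (615,287). The bar's white line at (375–408,258) is turned about 16° clockwise from the start, which is one click, as planned. The bystanders look unmoved. One numeric check, then I hand in.

```bash
python3 - <<'E'
from h import *
u=lambda p:(np.array(p,float)+.5)/3.6-.5+[170,160]
P=onplane("top",u([[679,304]]),.09)[0];print("post",P,"lever angle",(np.arctan2(P[1]+.0225,P[0]-.537)-(3.008-2*np.pi)))
L=onplane("top",u([[375,252],[408,262]]),.104);d=L[0]-L[1];print("bar heading",np.arctan2(d[1],d[0]),"via axis",np.arctan2(*(L[0]-[.547,.0545,0])[[1,0]]))
job.finish_job()
E
```

```text
post [ 0.52976262 -0.07875717  0.09      ] lever angle 1.576443604017578
bar heading 1.273763623857315 via axis 1.2296446611390879
the job is handed in; nothing more can be done
```

I turned the knob to its stop, set it back four clicks and let go, then swung the lock lever fully over and handed the job in at about 19 s of the 64 s allowed. The hand-in gives no verdict, so this rests on my own checks.

- **Stop:** I gripped the bar and turned it clockwise in steps. Torque was near zero just past clicks 2, 3 and 4. Past click 5 it read a steady 0.25 N m and climbed to about 0.32 N m over a further 0.06 rad, so the stop is five clicks from the start. That is well under the 0.8 N m forcing limit.
- **Four clicks back:** I turned back to one click from the starting notch and let go. The bar's heading in later pictures measured 1.23–1.27 rad, against 1.227 rad expected and 0.314 rad per click.
- **Lever:** I swung it round until it came up against its end stop, where the force jumped to 12 N and the tool stopped moving. It measured 1.576 rad in the last picture, against 1.57 for fully over.
- **Other things:** In the last picture they looked unmoved; I did not measure them individually.

**Disagreements:**
- The torque at the stop put the last notch about 0.04 rad from where the click spacing puts it. I took this as give in the grip; it is well under half a click.
- The tool tilted by up to 0.06 rad and drifted by about 8 mm during the lever work; I corrected the drift as I went.

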